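# Set up for engraving: magnifier over the plate, graver at the ready

## Robot

A 6-joint arm with a two-finger parallel gripper is mounted at the origin on a cart in front of the work surface, level with it; the furniture and walls round the work are solid. World frame = base frame: x ahead of the robot, y to its left, z up, the work surface at z = 0. Lengths are in m, angles in rad, forces in N, time in s.
With the tool pointing down it reaches from about 0.425 to 0.95 m from the base axis. Payload 3.5 kg.
Tool frame: the origin (TCP) lies midway between the tips of the shut fingers; the grasp point (between the pads) lies 19 mm behind it (ctrl.pinch_z is the distance from the TCP to the grasp point, in m); z points along the fingers, y is the line along which they close (so a half turn about z gives the same grasp; the last joint's range is limited). The gripper opens to 85 mm and grips with 20 to 120 N. Pads are 22 mm wide; open, the fingers measure 114 mm over their backs; the gripper's body (76 mm by 85 mm) begins 54 mm behind the grasp point. The pads swing forward as they close: fully open they stand 13 mm farther back than shut.
Start: joints at [-1.367, 0.286, 1.577, -0, 1.279, -0.15], TCP at [0.234, -0.633, 0.231] pointing down, gripper open.
Joint ranges: [-2.77, 2.77], [-0.9, 2.22], [0.21, 2.48], [-1.53, 4.67], [0.24, 2.81], [-2.84, 2.84]. Speed limits (rad/s): [2.79, 2.79, 3.14, 3.14, 3.14, 3.14].

## Interface

Orientations are given as a unit quaternion [x, y, z, w].
In Python, from plant import get_state, viewer, sign_off, ctrl gives the robot as it stands. The module is installed in compiled form; this text tells all that it offers.
- The arm moves only by the shell command python3 -m handwheel 'ROWS' [FORCE]. ROWS is JSON, a list that holds one entry, the list of rows, each a list of 5 numbers: the finger opening in m, from 0 to 0.0854, then the shift along the tool's x, y, z in m, then the turn about the tool's z in degrees. In form: [[[claw, x, y, z, spin], ...]]. A call has 1 to 12 rows; each row shifts and turns the commanded pose from where the row before left it, along the tool's axes as they then stand; what a row does not reach is not made up. A row lasts 1/12 s, in which the tool goes at most 41.7 mm and 7.16 degrees, less where a joint would pass 70% of its speed; a pose out of reach is approached as far as the arm can. A call is refused whole if a number of a shift passes 0.0417 or a number of a turn 7.16, either way. A call with a gripper value outside its range is refused whole. The fingers move at their own pace and stop on an object; FORCE is the grip in N (left out, the last holds). Time passes only in rows, so rows that do not move let the fingers close. It gives the time, the measured TCP pose, the force, the opening and the grip force at its end, in the units of the state.
- get_state(): the state, without advancing time (a new reading comes with each control period).
- viewer.read_camera(name): name is "side" or "top" or "wrist"; returns the picture (420x560x3 uint8, blue, green, red); there is no depth.
- viewer.camera_params(name): a dict with "fov_y" (degrees; the focal length in pixels is half the picture's height over the tangent of half this angle, whatever the lens; pixels are square), "cx", "cy" (the principal point, pixels), "k1" (the pictures are not rectified: a ray, as slopes to the right and down, at radius r is drawn at 1 + k1 r^2 times it, then the intrinsics apply), "xyz" and "attitude" of the camera in the world; the wrist camera has in their place "hand_eye" (4x4, takes a point from camera to tool coordinates, whose origin is the TCP and whose axes are the flange's). Camera axes: x right, y up, looking along -z (the intrinsics and any distortion apply to the point x, -y, -z); pixel columns grow to the right and rows downward; lengths in m; the calibration is good to about 2 mm. A picture is of the moment at which its call begins: read the wrist's pose just before it. camera_params takes no time and is no camera call.
- sign_off(): hands the job in; it is judged then, once.
Trained networks look in the newest picture that a camera, given by its name, has taken for a name from the list of things; names that differ only in an ending like _2 or _b are one class to them, and where a whole thing is asked for, a point or a joint stands for the part that bears it (a point fixed in the world has none). Each returns a list of dicts, best first, with "confidence" (0 to 1); they miss things now and then, are a little off and sometimes report something else, mostly with a low value. They report only what shows in the picture. A call takes as long as a camera call.
- viewer.look_for(camera, name): "extent" ([left, top, width, height] as shares, 0 to 1, of the picture: columns of its width, rows of its height, round what is visible of it).
- viewer.outline_of(camera, name): "mask" (420x560 bool, what is visible of it) and "extent" ([left, top, width, height] as shares, 0 to 1, of the picture: columns of its width, rows of its height, round what is visible of it).
- viewer.pinpoint(camera, name): "xy" ([column, row] as shares, 0 to 1, of the picture: columns of its width, rows of its height: a listed point, or the origin of a listed thing).
The state is a dict: "time": time; "qpos": joint angles; "dq": joint speeds; "joint_efforts": joint torques, N m; "eef_pos": TCP position; "tcp_rot": TCP orientation; "contact_force": force on the tool from outside, world axes, zero at the start; "wrist_torque": the same for the moment, N m; "opening": opening from 0.0 (shut) to 1.0 (fully open); "finger_force": force on a finger pad.
Only numpy, scipy, OpenCV 4.12 (cv2) and the standard library are available. Lean on these libraries where they do the work, as an engineer would, in place of code of your own. Each camera call takes 0.05 s, during which the arm holds its last target. There are 200 camera calls.

## Task

Get ready to engrave: swing the bench magnifier's arm round and tip its lens down until the lens stands level and centred over the brass plate in the ball vice. Then draw the white-handled graver out of its well in the sloping tool block and hold it at the ready beneath the lens, its point over the plate and one to three centimetres above it, the handle rising at about 30 degrees from level. Do not touch the plate or vice with the graver, leave the other two tools standing in the block, and finish while still holding the graver there, with the lens still in place.

Things in the scene. Friction and masses are not known exactly. Their poses are not given: they have to be found in the camera images.
- mag_handle (a point): Middle of the magnifier's black handle: a round bar 12 mm thick, 46 mm long, sticking out sideways from the lens ring (local -y), 88 mm from the lens centre. Frame moves with the lens: z normal to the lens, x runs from lens towards the tilt hinge, 65 mm away. Pinch it across from above; the bar may turn between the fingers.
- lens (a point): Centre of the round magnifier lens (ring 95 mm across, 12 mm thick); z is the lens normal (vertical when level). Level lens: 250 mm above the bench, 165 mm from the pillar axis. Same axes as mag_handle.
- mag_hinge (a point): Middle of the tilt hinge at the end of the magnifier's arm, 250 mm above the bench; moves with the arm. x points level along the arm to the pillar axis (the vertical swivel axis), 100 mm away; y is the tilt hinge's axis. The arm can swivel well past the place over the plate and stays where left (0.3 N m friction). Pillar 12 mm thick on a fixed foot 100 mm across.
- mag_tilt (a joint): Tilt of the lens at the end of the arm, rad; about mag_hinge, level, square to the arm. 0: lens level, positive: tipped up. Range -0.35 to 1.0. Friction 0.25 N m: stays where left.
- plate_top (a point): Centre of the top face of the round brass plate, 40 mm across, held by four pins (4 mm proud) in a fixed steel ball vice, 90 mm across; the plate's top is 63 mm above the bench.
- graver_grip (a point): On the graver's axis in the upper part of its handle, clear of the block. Graver: white handle, dark blade, 88 mm long, 13 x 15 mm thick; z runs up the tool from point to handle end, y lies level along the block. This point is 75 mm from the point, 13 mm from the handle end. Its well is 46 mm deep, 22 mm wide, along z.
- graver_point (a point): The graver's point (lower end of its axis); same axes as graver_grip. Treat the blade as being as thick as the handle.
- block_face (a point): Middle of the sloping top face of the fixed wooden tool block, 73 mm above the bench here; block 150 mm wide along y. z is vertical. Three wells 48 mm apart along y (-48, 0, 48), leaning 0.35 rad (20 deg) from vertical to -x (to the front). The three tools change places among them.
- graver_bulb: Another graver, standing point down in the block: pale wooden handle swelling to a bulb 22 mm thick, 84 mm long; origin at its point, z up the tool. Leave it there.
- graver_waist: A third graver, standing point down in the block: dark waisted wooden handle up to 18 mm thick, 88 mm long; origin at its point, z up the tool. Leave it there.
- graver: The same graver, given at its point; z up the tool.
- vice: The ball vice with the plate: fixed, 90 mm across, 63 mm high, origin under its centre.
- tool_block: The tool block, fixed; origin on the bench under its middle; base board 92 x 156 mm. Round about stand fixed bottles and cups up to 130 mm high, and at the right end of the bench (y below -0.3) a fixed lamp 400 mm high with its shade held out low: draw back before passing it.

How it is judged:
On the way, in this order (a step that is already met when the one before it is completed fails the run):
1. the lens stands level and centred over the brass plate, the graver still in its well (horizontal distance between lens and plate_top below 0.02 m and angle between lens's own z axis and vertical below 0.14 rad and distance of graver_point from where it was at the start of the episode below 0.02 m), for 0.3 s.
2. the graver is drawn out of its well and clear of the block (horizontal distance between lens and plate_top below 0.02 m and angle between lens's own z axis and vertical below 0.14 rad and distance of graver_point from where it was at the start of the episode above 0.05 m and contact force between graver and tool_block below 0.05 N and contact force between graver and the fingers above 0.5 N), for 0.2 s.
At the end, for the whole second after the job is handed in: Lens within 20 mm of centred over the plate and level within 8 deg; graver gripped and still, touching neither vice nor block, point over the plate (within 20 mm of its centre), 7 to 40 mm above it, handle rising 17 to 43 deg from level; the other tools within 30 mm of where they stood (horizontal distance between each of lens, graver_point and plate_top below 0.02 m and angle between lens's own z axis and vertical below 0.14 rad and z of graver_point in the frame of plate_top between 0.007 and 0.04 m and angle between graver_point's own z axis and vertical between 0.82 and 1.28 rad and contact force between graver and the fingers above 0.5 N and contact force between graver and vice below 0.05 N and contact force between graver and tool_block below 0.05 N and linear speed of graver below 0.03 m/s and distance of each of graver_bulb, graver_waist from where it was at the start of the episode below 0.03 m); the arm keeps its last pose, push and grip.
It fails at once if the graver touches the plate or the vice (contact force between graver and vice above 0.2 N).
It fails at once if another tool is pulled out of the block (distance of any of graver_bulb, graver_waist from where it was at the start of the episode above 0.03 m).
It also fails if it takes over 58 s, if anything falls off the work surface, if the arm or the gripper's body presses on something with over 40 N, if the wrist force passes 120 N, or if a joint passes its speed limit or range.

## Working session

There is one attempt and no reset: what is moved stays moved. The work goes in short steps, Python scripts to look and compute and a shell command to move; the robot and the scene stay as the last step left them, time stands still between calls to the robot, and variables do not carry over. Pictures are saved under pics/ and viewed, at most 10 in all, crops included, and the job is handed in when it is done.

```bash
mkdir -p pics
cat > h.py <<'E'
import numpy as np, cv2
from scipy.spatial.transform import Rotation as R
from plant import get_state, viewer, ctrl
def cam(n):
    p=viewer.camera_params(n); f=210/np.tan(np.radians(p['fov_y'])/2)
    if 'hand_eye' in p:
        s=get_state(); T=np.eye(4); T[:3,:3]=R.from_quat(s['tcp_rot']).as_matrix(); T[:3,3]=s['eef_pos']; M=T@np.array(p['hand_eye'])
    else:
        M=np.eye(4); a=np.array(p['attitude']); M[:3,:3]=R.from_quat(a).as_matrix() if a.size==4 else a.reshape(3,3); M[:3,3]=p['xyz']
    return p,f,M
def ray(n,uv,c=None):
    p,f,M=c or cam(n); K=np.array([[f,0,p['cx']],[0,f,p['cy']],[0,0,1.]])
    x,y=cv2.undistortPoints(np.array([[uv]],float),K,np.array([p['k1'],0,0,0.]))[0,0]
    return M[:3,3],M[:3,:3]@np.array([x,-y,-1])
def atz(n,uv,z,c=None):
    o,d=ray(n,uv,c); return o+d*(z-o[2])/d[2]
def tri(rs):
    A=0;b=0;
    for o,d in rs:
        d=d/np.linalg.norm(d); P=np.eye(3)-np.outer(d,d); A=A+P; b=b+P@o
    x=np.linalg.solve(A,b); return x,[float(np.linalg.norm((np.eye(3)-np.outer(d,d)/(d@d))@(x-o))) for o,d in rs]
def proj(n,X,c=None):
    p,f,M=c or cam(n); q=M[:3,:3].T@(np.array(X)-M[:3,3]); x,y=q[0]/-q[2],-q[1]/-q[2]; s=1+p['k1']*(x*x+y*y)
    return np.array([p['cx']+f*x*s,p['cy']+f*y*s])
def pin(n,name):
    r=viewer.pinpoint(n,name); return [(round(d['confidence'],2),np.round(np.array(d['xy'])*[560,420],1)) for d in r[:2]]
E
python3 - <<'E'
from h import *
s=get_state(); print({k:np.round(v,3) for k,v in s.items()}, ctrl.pinch_z, R.from_quat(s['tcp_rot']).as_matrix().round(3))
for n in ('side','top'):
    p=viewer.camera_params(n); print(p)
    cv2.imwrite(f'pics/{n}0.png',viewer.read_camera(n))
P={}
for k in ['plate_top','lens','mag_handle','mag_hinge','graver_grip','graver_point','block_face','vice','tool_block','graver_bulb','graver_waist']:
    P[k]=(pin('side',k),pin('top',k)); print(k,P[k])
    a,b=P[k]
    if a and b: x,e=tri([ray('side',a[0][1]),ray('top',b[0][1])]); print('   ',x.round(3),np.round(e,3))
E
```

```text
{'time': np.float64(0.0), 'qpos': array([-1.367,  0.287,  1.578,  0.   ,  1.279, -0.15 ]), 'dq': array([ 0.   ,  0.   ,  0.002,  0.   , -0.001, -0.001]), 'joint_efforts': array([ 1.0000e-03, -4.0598e+01, -2.9263e+01, -0.0000e+00,  6.0000e-03,
        0.0000e+00]), 'eef_pos': array([ 0.234, -0.633,  0.23 ]), 'tcp_rot': array([ 0.984,  0.176, -0.   , -0.001]), 'contact_force': array([-0.455,  1.282,  0.021]), 'wrist_torque': array([ 0.053, -0.062, -0.029]), 'finger_force': np.float64(0.0), 'opening': np.float64(0.995)} 0.0187 [[ 0.938  0.346 -0.   ]
 [ 0.346 -0.938  0.002]
 [ 0.    -0.002 -1.   ]]
{'fov_y': 52.75937376868233, 'cx': 279.96850056370516, 'cy': 207.2211999127726, 'k1': -0.13446871304113245, 'xyz': array([ 0.55227497, -0.49290851,  0.61130096]), 'attitude': array([0.47963917, 0.0106007 , 0.02757278, 0.87696843])}
{'fov_y': 50.66635349669748, 'cx': 277.0802079702656, 'cy': 208.51498262956756, 'k1': -0.1162759375037269, 'xyz': array([0.34938423, 0.22156836, 1.03500458]), 'attitude': array([-0.06956664,  0.07707791,  0.7270541 , -0.67868388])}
plate_top ([(0.45, array([301.9, 
[... 367 characters left out ...]
222.6, 147. ])), (0.54, array([334.1, 253.7]))])
    [0.633 0.3   0.249] [0.005 0.005]
graver_grip ([(0.48, array([231.1, 240.1]))], [(0.39, array([296. , 263.2]))])
    [0.423 0.173 0.103] [0.003 0.003]
graver_point ([], [(0.44, array([291.2, 255.6]))])
block_face ([(0.79, array([236.7, 266.6]))], [(0.86, array([319. , 259.1]))])
    [0.435 0.122 0.077] [0.002 0.002]
vice ([(0.74, array([298.3, 240.2]))], [(0.85, array([225.1, 211.7]))])
    [ 0.561  0.326 -0.004] [0.008 0.008]
tool_block ([], [(0.85, array([312.8, 257.4]))])
graver_bulb ([(0.64, array([300.4, 214.2]))], [(0.61, array([334.9, 253.1]))])
    [0.493 0.107 0.206] [0.062 0.062]
graver_waist ([], [(0.47, array([315.1, 253.2]))])
```

View pics/side0.png

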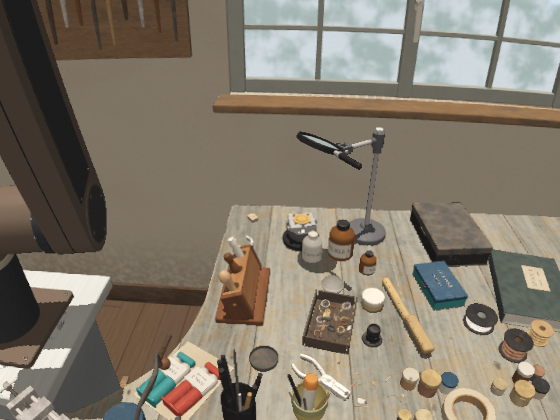

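View pics/top0.png

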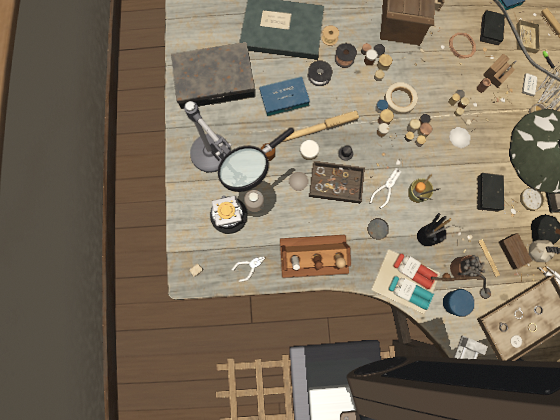

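Run:
```python
from h import *
print('foot', atz('top',(210,153),.012), atz('side',(368,232),.012))
print('piltop',tri([ray('top',(191,107)),ray('side',(378,131))]))
print('plate',atz('top',(226,209),.063),atz('side',(301.9,217),.063))
print('handle ends', tri([ray('top',(293,129)),ray('side',(359,164))]))
print('whitebottle',tri([ray('top',(255,196)),ray('side',(312,236))]), 'brown',tri([ray('top',(268,150)),ray('side',(343,225))]))
for y in (0,1):
  pass
print('graver end', tri([ray('top',(297,265)),ray('side',(231,238))]))
print('side grip z', [atz('top',(296,263),z).round(3) for z in (.09,.1,.11)], [atz('side',(233,243),z).round(3) for z in (.09,.1,.11)])
for e in [(281,238),(350,236),(349,275),(281,276)]: print(atz('top',e,.05).round(3))
```

```text
foot [0.71328024 0.35626618 0.012     ] [0.72165778 0.3446501  0.012     ]
piltop (array([0.71475403, 0.35518166, 0.26921354]), [0.0005780870620980923, 0.0005780870620983077])
plate [0.56053103 0.31833959 0.063     ] [0.55970163 0.32286893 0.063     ]
handle ends (array([0.65309928, 0.169026  , 0.28149885]), [0.00029189220564603777, 0.00029189220564568774])
whitebottle (array([0.58437238, 0.25145415, 0.06276369]), [0.0016198289517264472, 0.0016198289517264108]) brown (array([0.65572837, 0.21428023, 0.12610087]), [0.014164761240564, 0.014164761240564162])
graver end (array([0.42081413, 0.17158542, 0.10812312]), [0.0006491141745886209, 0.0006491141745883985])
side grip z [array([0.427, 0.173, 0.09 ]), array([0.426, 0.173, 0.1  ]), array([0.426, 0.174, 0.11 ])] [array([0.422, 0.179, 0.09 ]), array([0.425, 0.166, 0.1  ]), array([0.427, 0.153, 0.11 ])]
[0.489 0.2   0.05 ]
[0.482 0.045 0.05 ]
[0.396 0.055 0.05 ]
[0.404 0.206 0.05 ]
```

```bash
python3 - <<'E'
from h import *
for uv in [(511,150),(530,190),(545,105),(505,5)]:
  print(uv,[atz('top',uv,z).round(3)[:2] for z in (.15,.3,.4)])
E
python3 -m handwheel '[[[0.08,0,-0.0345,-0.012,0],[0.08,0,-0.0345,-0.012,0],[0.08,0,-0.0345,-0.012,0],[0.08,0,-0.0345,-0.012,0],[0.08,0,-0.0345,-0.012,0],[0.08,0,-0.0345,-0.012,0]]]'
```

```text
(511, 150) [array([ 0.631, -0.313]), array([ 0.583, -0.223]), array([ 0.551, -0.162])]
(530, 190) [array([ 0.539, -0.34 ]), array([ 0.507, -0.245]), array([ 0.485, -0.181])]
(545, 105) [array([ 0.734, -0.421]), array([ 0.669, -0.312]), array([ 0.626, -0.239])]
(505, 5) [array([ 1.002, -0.382]), array([ 0.892, -0.28 ]), array([ 0.818, -0.212])]
time: 1.7
eef_pos: [0.1617, -0.4374, 0.3037]
tcp_rot: [0.984, 0.176, -0.0, -0.0]
contact_force: [-0.2, 0.5, 0.2]
opening: 0.936
finger_force: 0.0
```

```bash
python3 -m handwheel '[[[0.08,0.0396,-0.0103,0,0],[0.08,0.0396,-0.0103,0,0],[0.08,0.0396,-0.0103,0,0],[0.08,0.0396,-0.0103,0,0],[0.08,0.0396,-0.0103,0,0],[0.08,0.0282,-0.0234,0,0],[0.08,0.0282,-0.0234,0,0],[0.08,0.0282,-0.0234,0,0],[0.08,0.0282,-0.0234,0,0],[0.08,0.0282,-0.0234,0,0],[0.08,0.0282,-0.0234,0,0]]]' && python3 -m handwheel '[[[0.08,0.0149,-0.0331,-0.01,0],[0.08,0.0149,-0.0331,-0.01,0],[0.08,0.0149,-0.0331,-0.01,0],[0.08,0.0149,-0.0331,-0.01,0],[0.08,0.0149,-0.0331,-0.01,0],[0.08,0.0149,-0.0331,-0.01,0],[0.08,0.0149,-0.0331,-0.01,0],[0.08,0.0149,-0.0331,-0.01,0]]]'
```

```text
time: 2.62
eef_pos: [0.4407, -0.13, 0.3037]
tcp_rot: [0.984, 0.176, 0.0, 0.0]
contact_force: [1.0, 0.2, 0.4]
opening: 0.935
finger_force: 0.0
time: 3.28
eef_pos: [0.4598, 0.1598, 0.3842]
tcp_rot: [0.984, 0.176, 0.001, 0.0]
contact_force: [0.3, -0.7, -0.4]
opening: 0.935
finger_force: 0.0
```

```bash
python3 -m handwheel '[[[0.07,0,0,0,-7],[0.07,0,0,0,-7],[0.07,0,0,0,-7],[0.07,0,0,0,-7],[0.07,0,0,0,-7],[0.07,0,0,0,-7],[0.07,0,0,0,-7],[0.07,0,0,0,-7],[0.07,0,0,0,-7],[0.07,0,0,0,-7],[0.07,0,0,0,-7],[0.07,0,0,0,-7]]]' && python3 -m handwheel '[[[0.06,0,0,0,-7],[0.06,0,0,0,-7],[0.06,0,0,0,-7],[0.06,0,0,0,-4.2]]]'
python3 - <<'E'
from h import *
cv2.imwrite('pics/w1.png',viewer.read_camera('wrist'))
for k in ['lens','mag_handle','mag_hinge','plate_top']:
    r=pin('wrist',k); print(k,r)
s=get_state();print(s['eef_pos'],R.from_quat(s['tcp_rot']).as_matrix()[:,0],s['qpos'].round(2))
E
```

```text
time: 4.28
eef_pos: [0.4601, 0.1579, 0.3835]
tcp_rot: [0.611, 0.791, 0.0, 0.0]
contact_force: [0.3, 0.0, 0.8]
opening: 0.823
finger_force: 0.0
time: 4.62
eef_pos: [0.4601, 0.1579, 0.3835]
tcp_rot: [0.424, 0.905, 0.0, 0.0]
contact_force: [-0.6, -0.1, -0.5]
opening: 0.703
finger_force: 0.0
lens [(0.78, array([485.6, 207.8]))]
mag_handle [(0.9, array([457.9, 304.6]))]
mag_hinge [(0.63, array([528.2, 199.2]))]
plate_top [(0.79, array([405.5, 116.7]))]
[0.46017869 0.15792177 0.38341618] [-6.34376700e-01  7.73024057e-01 -9.87350161e-05] [ 0.12 -0.22  1.82 -0.    1.54 -0.57]
```

Run:
```python
from h import *
c=cam('wrist')
W=dict(lens=(485.6,207.8),mag_handle=(457.9,304.6),mag_hinge=(528.2,199.2),plate_top=(405.5,116.7))
T=dict(lens=(246.5,168.8),mag_handle=(283.1,134.1),mag_hinge=(222.6,147),plate_top=(225.3,206.6))
S=dict(lens=(317.2,146.9),mag_handle=(351.4,159.9),mag_hinge=(338.4,149.6),plate_top=(301.9,214.4))
for k in W:
    x,e=tri([ray('wrist',W[k],c),ray('top',T[k]),ray('side',S[k])]); print(k,x.round(4),np.round(e,3))
print(atz('wrist',W['plate_top'],.063,c),atz('top',T['plate_top'],.063))
```

```text
lens [0.5864 0.2594 0.274 ] [0.006 0.002 0.005]
mag_handle [0.6428 0.1892 0.2783] [0.003 0.003 0.001]
mag_hinge [0.6334 0.299  0.2501] [0.001 0.005 0.006]
plate_top [0.5599 0.3163 0.0739] [0.004 0.004 0.001]
[0.5597242  0.31572686 0.063     ] [0.56613792 0.31966179 0.063     ]
```

View pics/w1.png

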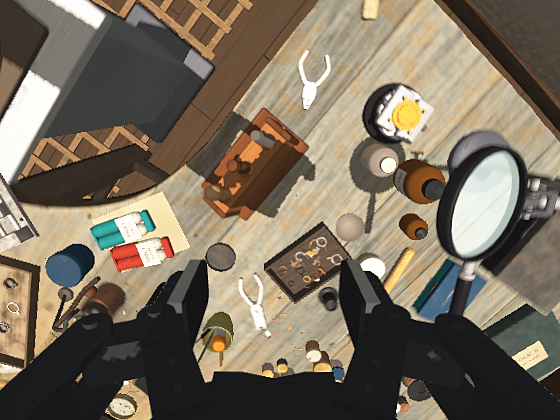

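```bash
python3 -m handwheel '[[[0.06,-0.0184,0.0322,0,0],[0.06,-0.0184,0.0322,0,0],[0.06,-0.0184,0.0322,0,0],[0.06,-0.0184,0.0322,0,0],[0.06,-0.0184,0.0322,0,0],[0.055,0,0,0.03,0],[0.05,0,0,0.03,0],[0.05,0,0,0.03,0],[0.05,0,0,0.03,0],[0.05,0,0,0.003,0],[0.05,0,0,0,0]]]' 20
python3 - <<'E'
from h import *
cv2.imwrite('pics/s2.png',viewer.read_camera('side')[90:240,260:460].repeat(3,0).repeat(3,1))
print(pin('side','mag_handle'))
s=get_state();print(s['eef_pos'],proj('side',s['eef_pos']-[0,0,-.0187]))
E
```

```text
time: 5.78
eef_pos: [0.6417, 0.1891, 0.2573]
tcp_rot: [0.427, 0.904, -0.002, -0.003]
contact_force: [-0.5, -0.6, -0.8]
opening: 0.588
finger_force: 0.0
[(0.73, array([351. , 161.9]))]
[0.64389899 0.18941724 0.26265448] [352.50558482 158.74429592]
```

View pics/s2.png

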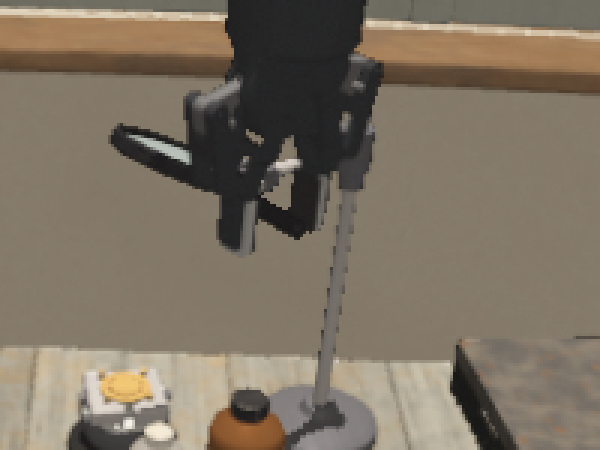

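```bash
python3 -m handwheel '[[[0.03,0,0,0.001,0],[0.01,0,0,0,0],[0.005,0,0,0,0],[0.005,0,0,0,0],[0.005,0,0,0,0],[0.005,0,0,0,0],[0.005,0,0,0,0]]]' 30
```

```text
time: 6.47
eef_pos: [0.6432, 0.1872, 0.2616]
tcp_rot: [0.428, 0.904, -0.002, 0.001]
contact_force: [-2.1, -5.1, 3.4]
opening: 0.128
finger_force: 28.7
```

```bash
python3 -m handwheel '[[[0.005,0,-0.0033,0.0075,0],[0.005,0,-0.0022,0.0075,0],[0.005,0,-0.0014,0.0075,0],[0.005,0,-0.0004,0.0075,0],[0.005,0,0,0,0]]]' && python3 -m handwheel '[[[0.005,0.0104,-0.0047,0,3.5],[0.005,0.0104,-0.0047,0,3.5],[0.005,0.0104,-0.0047,0,3.5],[0.005,0.0104,-0.0047,0,3.5],[0.005,0.0104,-0.0047,0,3.5],[0.005,0.0104,-0.0047,0,3.5],[0.005,0,0,0,0],[0.005,0,0,0,0]]]'
python3 - <<'E'
from h import *
s=get_state();print(s['eef_pos'],s['contact_force'],s['opening'])
cv2.imwrite('pics/s3.png',viewer.read_camera('side')[90:240,260:460].repeat(3,0).repeat(3,1))
viewer.read_camera('top')
viewer.read_camera('wrist')
for k in ['lens','mag_hinge','plate_top','mag_handle']:
    print(k,[pin(n,k) for n in ('side','top','wrist')])
E
```

```text
time: 6.88
eef_pos: [0.6389, 0.1837, 0.2312]
tcp_rot: [0.428, 0.904, 0.001, 0.003]
contact_force: [2.0, -2.6, 0.8]
opening: 0.129
finger_force: 30.2
time: 7.55
eef_pos: [0.5818, 0.2238, 0.2311]
tcp_rot: [0.584, 0.812, 0.001, 0.001]
contact_force: [-1.6, -2.2, 5.2]
opening: 0.127
finger_force: 33.1
[0.58181761 0.2237783  0.23107367] [-1.64035727 -2.24761046  5.20011338] 0.12683560965329976
lens [[(0.68, array([303.2, 148.2]))], [(0.59, array([217. , 190.9]))], [(0.88, array([293.1,  54.4]))]]
mag_hinge [[(0.97, array([331.2, 141.2]))], [(0.93, array([204.5, 161.2])), (0.29, array([227.6, 211.7]))], [(0.56, array([475.3,  62.3]))]]
plate_top [[(0.5, array([302.8, 146.8]))], [(0.59, array([219.1, 190.9])), (0.41, array([223.9, 209.1]))], []]
mag_handle [[], [], [(0.64, array([274.1, 281.1]))]]
```

View pics/s3.png

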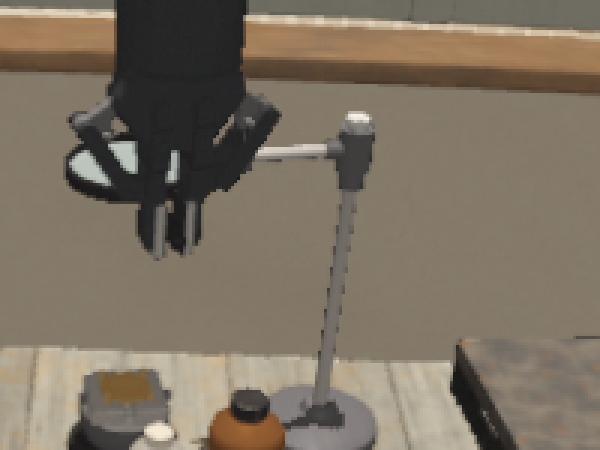

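Run:
```python
from h import *
c=cam('wrist')
print('lens',atz('side',(303.2,148.2),.25),atz('top',(217,190.9),.25),atz('wrist',(293.1,54.4),.25,c),tri([ray('side',(303.2,148.2)),ray('top',(217,190.9)),ray('wrist',(293.1,54.4),c)]))
print('hinge',tri([ray('side',(331.2,141.2)),ray('top',(204.5,161.2)),ray('wrist',(475.3,62.3),c)]))
print('plate',atz('top',(223.9,209.1),.063))
```

```text
lens [0.55617885 0.29492169 0.25      ] [0.55480747 0.31466339 0.25      ] [0.5603025  0.31238931 0.25      ] (array([0.55798832, 0.3147883 , 0.24065335]), [0.0017239419302724625, 0.0012256518452170692, 0.0026627716714453264])
hinge (array([0.61560365, 0.33278625, 0.25169173]), [0.0011677475414229766, 0.003880522616143143, 0.004615322808963079])
plate [0.56062476 0.3230595  0.063     ]
```

```bash
python3 -m handwheel '[[[0.04,0,0,0,0],[0.05,0,0,0,0],[0.05,0,0,0,0],[0.05,0,0,-0.02,0],[0.05,0,0,-0.04,0],[0.05,0,0,-0.04,0],[0.05,0,0,-0.04,0],[0.05,0,0,0,0]]]'
python3 - <<'E'
from h import *
from scipy.optimize import least_squares
s=get_state();print(s['eef_pos'],s['contact_force'],s['opening'])
for n in ('side','top'): cv2.imwrite(f'pics/{n}4.png',viewer.read_camera(n))
viewer.read_camera('wrist')
for k in ['lens','mag_hinge','plate_top','mag_handle']:
    print(k,[pin(n,k) for n in ('side','top','wrist')])
for n in ('side','top','wrist'):
    for d in viewer.outline_of(n,'lens')[:1]:
        print(n,d['confidence'],(np.array(d['extent'])*[560,420,560,420]).round(1)); np.save('pics/m_'+n,d['mask'])
E
```

```text
time: 8.97
eef_pos: [0.5841, 0.2245, 0.3802]
tcp_rot: [0.584, 0.812, 0.006, 0.005]
contact_force: [1.4, 0.1, 2.3]
opening: 0.584
finger_force: 0.0
[0.58412098 0.22445913 0.38024749] [1.44280505 0.07178257 2.31138729] 0.5835017328397708
lens [[(0.86, array([302.1, 149.3]))], [(0.83, array([216.9, 190.7]))], [(0.61, array([280. ,  80.1]))]]
mag_hinge [[(0.8, array([333.7, 141.7]))], [(0.91, array([210.3, 155.5]))], [(0.56, array([366.3,  83.3]))]]
plate_top [[(0.46, array([303. , 214.6]))], [(0.57, array([227.2, 208.6]))], [(0.51, array([363.7,  81.7]))]]
mag_handle [[(0.91, array([317.1, 166.6]))], [], [(0.72, array([274.1, 195.5]))]]
side 0.89 [280.  137.6  52.   34.6]
top 0.69 [194.8 153.6  50.   63.6]
wrist 0.58 [217.1   9.8 160.2 220.3]
```

Run:
```python
from h import *
c=cam('wrist')
for k,a,b,w in [('lens',(302.1,149.3),(216.9,190.7),(280,80.1)),('hinge',(333.7,141.7),(210.3,155.5),(366.3,83.3)),]:
    print(k,tri([ray('side',a),ray('top',b),ray('wrist',w,c)]),tri([ray('side',a),ray('top',b)]))
print('handle',tri([ray('side',(317.1,166.6)),ray('wrist',(274.1,195.5),c)]))
# predicted ring outlines in side image for tilts
L=np.array([.557,.313]);a=np.radians(196.5);u=np.array([np.cos(a),np.sin(a),0]);v=np.array([-u[1],u[0],0]);
H=np.array([.715,.355,.25])+.1*u
im=cv2.imread('pics/side4.png')
for t,col in((0,(0,255,0)),(-.15,(0,0,255))):
    r=np.cos(t)*u+np.sin(t)*np.array([0,0,1]); C=H+.065*r; nrm=np.cross(r,v)
    pts=np.array([proj('side',C+.0475*(np.cos(q)*r+np.sin(q)*v)+s*.006*nrm) for s in(-1,1) for q in np.linspace(0,6.28,60)])
    hull=cv2.convexHull(pts.astype(np.float32)).reshape(-1,2)
    print(t,C,proj('side',C),hull.min(0),hull.max(0),'handle',proj('side',C+.088*v))
    im2=cv2.polylines(im[110:200,260:360].repeat(6,0).repeat(6,1) if t==0 else im2,[((hull-[260,110])*6).astype(int)],True,col,1)
cv2.imwrite('pics/fit.png',im2)
```

```text
lens (array([0.55658916, 0.31449481, 0.23897827]), [0.0025627429411011486, 0.0021522547313817682, 0.0018021434370946586]) (array([0.55607802, 0.31588533, 0.23845787]), [0.002090292822684519, 0.00209029282268447])
hinge (array([0.61989197, 0.32715911, 0.25303711]), [0.0006113142849683674, 0.0040334515046391165, 0.0038828992466306556]) (array([0.62055939, 0.323771  , 0.25455636]), [0.001439866578792219, 0.0014398665787926398])
handle (array([0.58279893, 0.22675864, 0.2439924 ]), [0.000769718486347846, 0.0007697184863478667])
0 [0.55679474 0.30813747 0.25      ] [303.57235968 145.521408  ] [280.4617  133.80641] [326.85516 158.31866] handle [316.35005104 164.48320668]
-0.15 [0.55749457 0.30834477 0.24028652] [303.7424092  149.78921998] [280.60922 136.95596] [326.91    163.70706] handle [316.44994647 169.02467009]
```

View pics/fit.png

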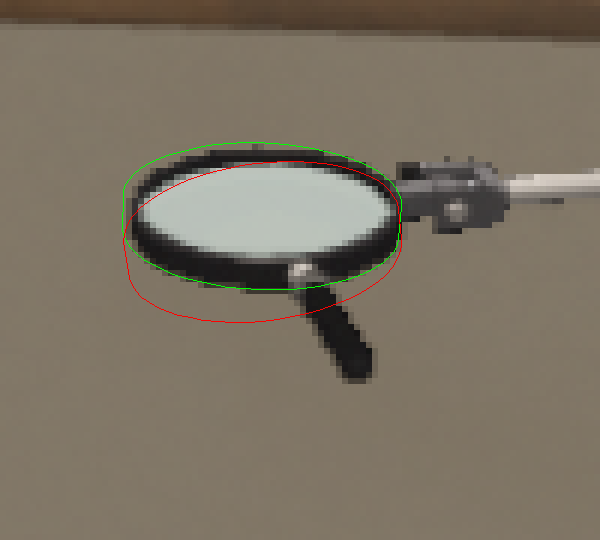

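```bash
python3 -m handwheel '[[[0.05,-0.0069,-0.0318,0,0],[0.05,-0.0069,-0.0318,0,0],[0.05,-0.0069,-0.0318,0,0],[0.05,0,0,0,-7.15],[0.05,0,0,0,-7.15],[0.05,0,0,0,-7.15],[0.05,0,0,0,-7.15],[0.05,0,0,0,-7.15],[0.05,0,0,0,-7.15],[0.05,0,0,0,-7.15]]]' && python3 -m handwheel '[[[0.05,0,0,0.03,-7.15],[0.05,0,0,0.03,-7.15],[0.05,0,0,0.03,-7.15],[0.05,0,0,0,0],[0.05,0,0,0,0]]]'
python3 - <<'E'
from h import *
s=get_state();print(s['eef_pos'],s['tcp_rot'])
c=cam('wrist');im=viewer.read_camera('wrist');cv2.imwrite('pics/w5.png',im)
for k in ['graver_grip','graver_point','block_face','graver_bulb','graver_waist','plate_top','vice']:
    r=pin('wrist',k); print(k,r, [atz('wrist',q[1],dict(graver_grip=.1,plate_top=.063,vice=0).get(k,.073),c).round(4) for q in r])
for d in viewer.outline_of('wrist','graver_grip')[:1]:
    m=d['mask'];print(d['confidence'],np.array(d['extent'])*[560,420,560,420]); np.save('pics/m_g',m)
E
```

```text
time: 10.7
eef_pos: [0.4975, 0.1738, 0.3696]
tcp_rot: [0.183, 0.983, 0.0, 0.0]
contact_force: [-0.3, 0.1, -0.0]
opening: 0.585
finger_force: 0.0
time: 11.12
eef_pos: [0.4967, 0.1737, 0.278]
tcp_rot: [0.002, 1.0, -0.0, -0.002]
contact_force: [0.0, -0.0, 0.6]
opening: 0.587
finger_force: 0.0
[0.49669991 0.17366288 0.27795636] [ 1.85330860e-03  9.99996413e-01 -2.65417211e-04 -1.91526601e-03]
graver_grip [(0.73, array([276.2, 109.6])), (0.72, array([268.2, 136.2]))] [array([0.4267, 0.1764, 0.1   ]), array([0.4507, 0.169 , 0.1   ])]
graver_point [(0.65, array([269.4, 135.6]))] [array([0.4525, 0.1698, 0.073 ])]
block_face [(0.73, array([226.1, 120.8])), (0.56, array([187.1, 133.4]))] [array([0.4377, 0.1266, 0.073 ]), array([0.4499, 0.0865, 0.073 ])]
graver_bulb [(0.73, array([187.5, 131.5]))] [array([0.448 , 0.0871, 0.073 ])]
graver_waist [(0.67, array([230.9, 132. ]))] [array([0.4488, 0.131 , 0.073 ])]
plate_top [(0.76, array([400.6, 230.3])), (0.49, array([273.5, 134.7]))] [array([0.559 , 0.3181, 0.063 ]), array([0.4525, 0.1739, 0.063 ])]
vice [(0.79, array([382.3, 213.3]))] [array([0.5591, 0.3165, 0.    ])]
0.62 [267.176  96.096  14.504  35.112]
```

View pics/w5.png

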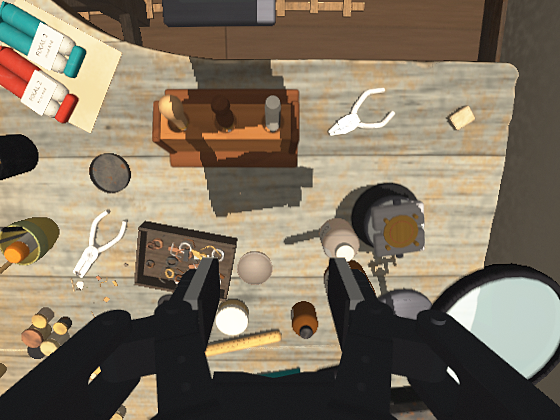

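```bash
python3 -m handwheel '[[[0.034,0.0355,0.0006,0,0],[0.034,0.0355,0.0007,0,0],[0.034,0,0,0.034,0],[0.034,0,0,0.034,0],[0.034,0,0,0.034,0],[0.034,0,0,0.034,0],[0.034,0,0,0.034,0],[0.034,0,0,0.0235,0],[0.034,0,0,0,0]]]'
python3 - <<'E'
from h import *
s=get_state();print(s['eef_pos'],s['opening'],s['contact_force'])
viewer.read_camera('top');viewer.read_camera('side')
print(pin('top','graver_grip'),pin('side','graver_grip'))
im=viewer.read_camera('side');cv2.imwrite('pics/s6.png',cv2.resize(im[200:310,190:310],None,fx=5,fy=5))
E
```

```text
time: 12.32
eef_pos: [0.4223, 0.1743, 0.0807]
tcp_rot: [0.0, 1.0, -0.001, -0.005]
contact_force: [-1.4, -0.4, -0.2]
opening: 0.398
finger_force: 0.0
[0.42232704 0.17434654 0.0806904 ] 0.3975941953061763 [-1.38646298 -0.43210154 -0.17336389]
[] [(0.36, array([234.5, 241.3]))]
```

View pics/s6.png

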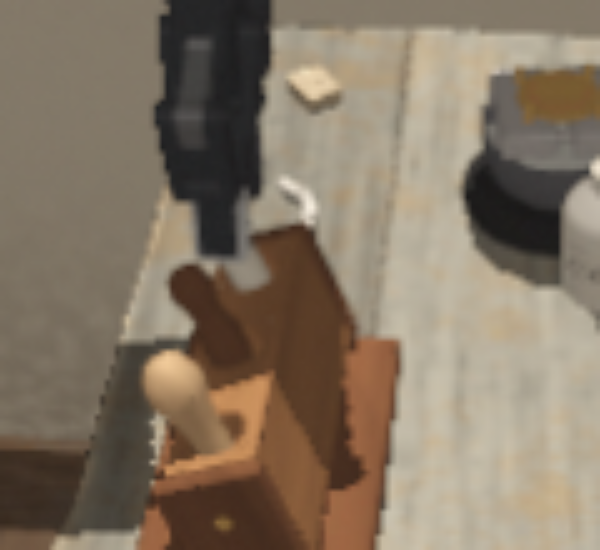

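```bash
python3 -m handwheel '[[[0.034,-0.004,0,-0.003,0],[0.015,0,0,0,0],[0.005,0,0,0,0],[0.005,0,0,0,0],[0.005,0,0,0,0],[0.005,0,0,0,0],[0.005,0,0,0,0]]]' 30
```

```text
time: 13.15
eef_pos: [0.432, 0.175, 0.0905]
tcp_rot: [0.0, 1.0, -0.0, 0.002]
contact_force: [-0.1, -1.8, 5.4]
opening: 0.164
finger_force: 29.4
```

Run:
```python
from h import *
def aty(uv,y):
    o,d=ray('side',uv); return o+d*(y-o[1])/d[1]
print('rear left',aty((251,245.6),.2016),'rear right',aty((243.6,275),.0516),'front right',aty((223,290),.0516))
s=get_state();print(s['eef_pos'],s['opening'],s['finger_force'],s['contact_force'],s['qpos'].round(2))
```

```text
rear left [0.45530683 0.2016     0.06766473] rear right [0.46138719 0.0516     0.12010918] front right [0.42274063 0.0516     0.08183797]
[0.43201467 0.17497387 0.09051746] 0.16375855536458847 29.38736025011167 [-0.14081506 -1.78264921  5.41102214] [ 0.17 -0.01  2.19 -0.    0.96 -1.4 ]
```

```bash
python3 -m handwheel '[[[0.005,0.003,0,-0.0085,0],[0.005,0.003,0,-0.0085,0],[0.005,0.003,0,-0.0085,0],[0.005,0.003,0,-0.0085,0],[0.005,0.003,0,-0.0085,0],[0.005,0.003,0,-0.0085,0],[0.005,0.003,0,-0.0085,0],[0.005,0.003,0,-0.0085,0],[0.005,0,0,0,0],[0.005,0,0,0,0],[0.005,0,0,0,0]]]' 30
python3 - <<'E'
from h import *
im=viewer.read_camera('side');cv2.imwrite('pics/s7.png',cv2.resize(im[170:320,190:310],None,fx=4,fy=4))
print(pin('side','graver_point'),pin('side','graver_grip'))
s=get_state();print(s['eef_pos'],s['opening'],s['finger_force'],s['contact_force'],s['qpos'].round(2))
E
```

```text
time: 14.07
eef_pos: [0.4064, 0.1751, 0.1566]
tcp_rot: [0.0, 1.0, -0.0, -0.0]
contact_force: [-0.2, -0.3, -0.3]
opening: 0.159
finger_force: 29.5
[(0.69, array([234.8, 242.3])), (0.33, array([299.9, 236.5]))] [(0.61, array([219.8, 215.2])), (0.4, array([302.5, 237.7]))]
[0.40628856 0.17505914 0.15618095] 0.1635312418930132 29.545415563043207 [-0.34625343  0.97530746 -0.36591889] [ 0.18 -0.17  2.2   0.    1.11 -1.39]
```

View pics/s7.png

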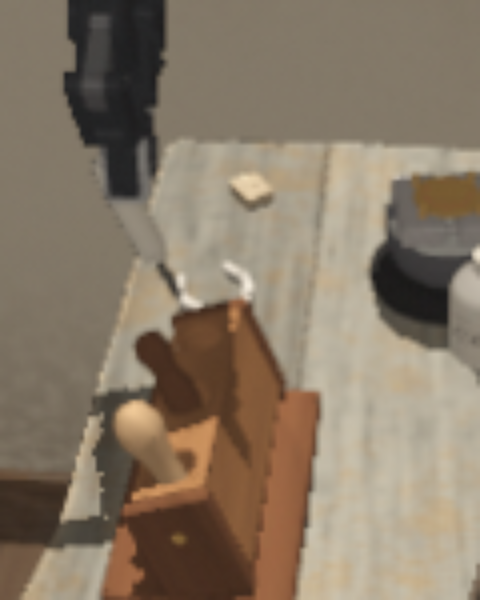

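```bash
python3 -m handwheel '[[[0.005,0,0,-0.02,0],[0.005,-0.02,0,-0.01,0],[0.005,-0.035,0,0,0],[0.005,-0.035,0,0,0],[0.005,0,0,0.0235,0],[0.005,0,0,0.0235,0],[0.005,0,0,0.0235,0],[0.005,0,0,0,0],[0.005,0,0,0,0]]]' 20
python3 - <<'E'
from h import *
im=viewer.read_camera('side');im2=viewer.read_camera('top')
print(pin('side','graver_point'),pin('top','graver_point'),pin('side','graver_grip'))
a=cv2.resize(im[170:320,190:310],None,fx=3.5,fy=3.5)
b=cv2.resize(im2[200:310,250:370],None,fx=3.2,fy=3.2)
o=np.zeros((540,800,3),np.uint8);o[:525,:420]=a;o[:352,416:800]=b
cv2.imwrite('pics/s8.png',o)
s=get_state();print(s['eef_pos'],s['opening'],s['finger_force'],s['contact_force'])
E
```

```text
time: 14.97
eef_pos: [0.4953, 0.1748, 0.1145]
tcp_rot: [0.0, 1.0, -0.0, -0.002]
contact_force: [0.8, 0.3, 0.1]
opening: 0.16
finger_force: 29.5
[(0.63, array([279.7, 263.9]))] [] [(0.7, array([264.3, 233. ])), (0.38, array([279.8, 264. ]))]
[0.49779024 0.17534996 0.11830247] 0.15716610209096854 29.55331462668255 [-0.31915824 -0.18772963 -0.87013316]
```

View pics/s8.png

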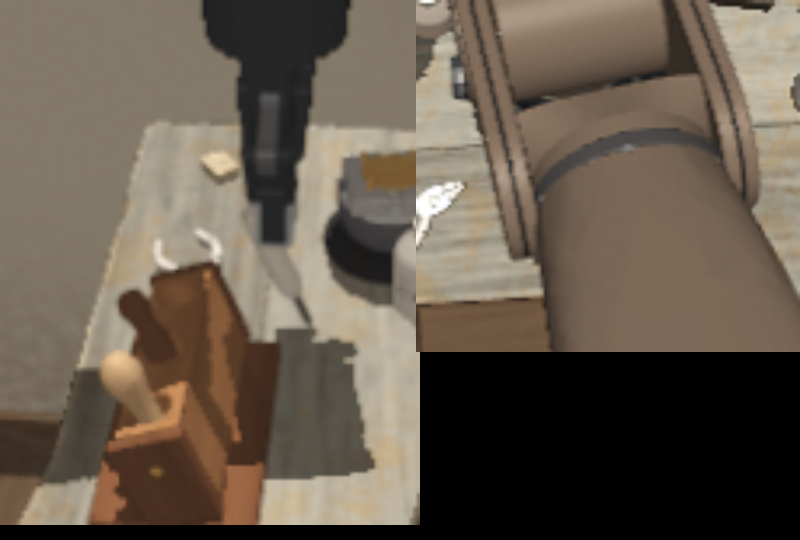

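```bash
cat >> h.py <<'E'
def aty(uv,y):
    o,d=ray('side',uv); return o+d*(y-o[1])/d[1]
def lean(y=.175):
    viewer.read_camera('side')
    a=pin('side','graver_point');b=pin('side','graver_grip')
    s=get_state();print(a,b,s['eef_pos'].round(4),s['opening'].round(3),s['finger_force'].round(1),s['contact_force'].round(1))
    if a:
        p=aty(a[0][1],y); g=s['eef_pos']+[0,0,.0187]; print('point',p.round(4),'grip-point',(g-p).round(4),'lean',np.degrees(np.arctan2(p[0]-g[0],g[2]-p[2])).round(1),np.linalg.norm((g-p)[[0,2]]).round(4))
E
python3 - <<'E'
from h import *
print(aty((279.7,263.9),.175),aty((264.3,233),.175))
for uv in [(252.9,245.7),(251,252),(242.9,280)]: print(uv,[aty(uv,y).round(3) for y in (.2,.175,.05)])
lean()
E
```

```text
[0.51702545 0.175      0.04401306] [0.48622106 0.175      0.12117245]
(252.9, 245.7) [array([0.46 , 0.2  , 0.069]), array([0.463, 0.175, 0.088]), array([0.48 , 0.05 , 0.186])]
(251, 252) [array([0.455, 0.2  , 0.052]), array([0.459, 0.175, 0.072]), array([0.476, 0.05 , 0.173])]
(242.9, 280) [array([ 0.434,  0.2  , -0.029]), array([ 0.439,  0.175, -0.006]), array([0.46, 0.05, 0.11])]Traceback (most recent call last):
  File "<stdin>", line 4, in <module>
  File "h.py", line 32, in lean
    s=get_state();print(a,b,s['eef_pos'].round(4),s['opening'].round(3),s['finger_force'].round(1),s['contact_force'].round(1))
                                                  ^^^^^^^^^^^^^^^^^^
AttributeError: 'float' object has no attribute 'round'
```

```bash
sed -i "s/s\['opening'\].round(3),s\['finger_force'\].round(1),s\['contact_force'\].round(1)/np.round(s['opening'],3),np.round(s['finger_force'],1),np.round(s['contact_force'],1)/" h.py
python3 - <<'E'
from h import *
s=get_state();print(s['eef_pos'],proj('side',[.4965,.16,.116]),proj('side',[.4965,.175,.135]))
print(aty((268.6,240),.16),aty((260,231),.175))
lean()
E
```

```text
[0.49720632 0.17523154 0.11750894] [268.93406534 239.94393389] [269.48970177 227.45807394]
[0.49585026 0.16       0.11582986] [0.47784028 0.175      0.12557794]
[(0.64, array([278.8, 260.5]))] [(0.47, array([266.3, 232.1]))] [0.4967 0.1751 0.1167] 0.158 29.5 [-0.5  0.8  0.3]
point [0.5151 0.175  0.053 ] grip-point [-0.0184  0.0001  0.0824] lean 12.6 0.0845
```

```bash
python3 -m handwheel '[[[0.005,0.015,0,0,0],[0.005,0.015,0,0,0],[0.005,0.006,0,0.001,0],[0.005,0.006,0,0.001,0],[0.005,0.006,0,0.001,0],[0.005,0.006,0,0.001,0],[0.005,0.006,0,0.001,0],[0.005,0,0,0,0]]]' 20
python3 - <<'E'
from h import *
lean();lean()
E
```

```text
time: 16.18
eef_pos: [0.4377, 0.1752, 0.1124]
tcp_rot: [0.0, 1.0, 0.0, 0.002]
contact_force: [3.4, -1.2, 1.7]
opening: 0.163
finger_force: 31.6
[(0.67, array([259.1, 258.5]))] [(0.7, array([237.9, 234.4]))] [0.4378 0.1752 0.1124] 0.16 31.7 [ 3.4 -1.2  4.6]
point [0.4747 0.175  0.056 ] grip-point [-0.0369  0.0002  0.0751] lean 26.1 0.0837
[(0.66, array([258.7, 260.1]))] [(0.53, array([238.6, 232.3]))] [0.4377 0.1752 0.1123] 0.157 31.9 [ 3.4 -1.6  4.7]
point [0.4738 0.175  0.0517] grip-point [-0.0361  0.0002  0.0793] lean 24.5 0.0872
```

```bash
python3 -m handwheel '[[[0.005,0.005,0,0.0015,0],[0.005,0.005,0,0.002,0],[0.005,0.005,0,0.002,0],[0.005,0.005,0,0.0025,0],[0.005,0,0,0,0]]]' 20
python3 - <<'E'
from h import *
lean();lean()
E
```

```text
time: 16.9
eef_pos: [0.4164, 0.1753, 0.1032]
tcp_rot: [0.0, 1.0, 0.0, 0.0]
contact_force: [3.9, 0.0, 3.9]
opening: 0.163
finger_force: 34.5
[(0.62, array([258.8, 254.5])), (0.35, array([316. , 167.4]))] [(0.71, array([230.2, 239.7]))] [0.4167 0.1753 0.1035] 0.158 34.4 [3.  0.2 2.8]
point [0.4743 0.175  0.0665] grip-point [-0.0576  0.0003  0.0557] lean 46.0 0.0802
[(0.47, array([259.4, 255.5]))] [(0.61, array([228.4, 237.3]))] [0.4166 0.1753 0.1034] 0.159 34.4 [2.3 0.9 3.6]
point [0.4755 0.175  0.0639] grip-point [-0.0588  0.0003  0.0582] lean 45.3 0.0828
```

```bash
cat >> h.py <<'E'
def lean2(a,b,y=.175):
    p,g=aty(a,y),aty(b,y); print(p.round(4),g.round(4),'lean2',np.degrees(np.arctan2(p[0]-g[0],g[2]-p[2])).round(1),np.linalg.norm(g-p).round(4))
E
python3 - <<'E'
from h import *
lean2((279.2,262.2),(265.3,232.5));lean2((258.9,259.3),(238.2,233.3));lean2((259.1,255),(229.3,238.5))
E
python3 -m handwheel '[[[0.005,0.004,0,0.002,0],[0.005,0.004,0,0.0025,0],[0.005,0.002,0,0.002,0],[0.005,0,0,0,0]]]' 20
python3 - <<'E'
from h import *
lean();lean()
E
```

```text
[0.516  0.175  0.0485] [0.4882 0.175  0.1225] lean2 20.6 0.079
[0.4742 0.175  0.0538] [0.4345 0.175  0.1178] lean2 31.9 0.0753
[0.4749 0.175  0.0652] [0.416  0.175  0.1039] lean2 56.7 0.0705
time: 17.53
eef_pos: [0.4064, 0.1751, 0.0966]
tcp_rot: [0.0, 1.0, -0.0, 0.0]
contact_force: [4.1, 0.4, 3.1]
opening: 0.162
finger_force: 34.4
[(0.6, array([263.6, 254. ]))] [(0.46, array([226.8, 239. ]))] [0.4065 0.1751 0.0968] 0.157 34.3 [3.9 0.4 2.3]
point [0.4841 0.175  0.0683] grip-point [-0.0776  0.0001  0.0472] lean 58.7 0.0908
[] [(0.64, array([226.3, 239. ])), (0.59, array([260.9, 254.5]))] [0.4065 0.1751 0.0967] 0.16 34.3 [ 3.7 -0.5  2.9]
```

```bash
python3 - <<'E'
from h import *
lean2((262.5,254),(226.5,239))
E
python3 -m handwheel '[[[0.005,0,0,-0.01,0],[0.005,0,0,-0.03,0],[0.005,0,0,-0.04,0],[0.005,-0.0023,0.035,0,0],[0.005,-0.0023,0.035,0,0],[0.005,-0.0023,0.035,0,0],[0.005,-0.0023,0.035,0,0],[0.005,-0.0023,0.035,0,0],[0.005,-0.0023,0.035,0,0]]]' 45 && python3 -m handwheel '[[[0.005,0,0,0,6.9],[0.005,0,0,0,6.9],[0.005,0,0,0,6.9],[0.005,0,0,0,6.9],[0.005,0,0,0,6.9],[0.005,0,0,0,6.9],[0.005,0,0,0,6.9],[0.005,0,0,0,6.9],[0.005,0,0,0,0],[0.005,0,0,0,0]]]'
python3 - <<'E'
from h import *
s=get_state();print(s['eef_pos'],s['tcp_rot'],s['opening'],s['finger_force'],s['contact_force'],s['qpos'].round(2))
for n in('side','top','wrist'):
    c=cam(n);viewer.read_camera(n)
    for k in('graver_point','graver_grip','lens','mag_handle','plate_top'): 
        r=pin(n,k); print(n,k,r,[atz(n,q[1],dict(lens=.25,mag_handle=.25,plate_top=.063,graver_point=.147).get(k,.18),c).round(4) for q in r[:1]])
E
```

```text
[0.4819 0.175  0.0682] [0.4102 0.175  0.1024] lean2 64.5 0.0794
time: 18.58
eef_pos: [0.4177, 0.3857, 0.1753]
tcp_rot: [0.0, 1.0, -0.002, -0.004]
contact_force: [1.6, -0.6, 0.0]
opening: 0.155
finger_force: 48.6
time: 19.42
eef_pos: [0.4188, 0.3843, 0.1756]
tcp_rot: [0.462, 0.887, -0.002, -0.002]
contact_force: [-0.1, 0.3, 0.0]
opening: 0.153
finger_force: 48.6
[0.41876778 0.38429865 0.17560348] [ 0.46210901  0.88681885 -0.00229905 -0.00151619] 0.1531696394352581 48.62890541553497 [-0.10934168  0.28577444  0.00307353] [ 0.56  0.11  1.89  0.    1.15 -0.05]
side graver_point [(0.7, array([256.2, 182.9])), (0.58, array([242.1, 160.7]))] [array([0.4547, 0.327 , 0.147 ])]
side graver_grip [(0.68, array([242.2, 156.4]))] [array([0.4158, 0.3915, 0.18  ])]
side lens [(0.85, array([302.1, 146.1]))] [array([0.5538, 0.305 , 0.25  ])]
side mag_handle [(0.58, array([317.4, 165.2]))] [array([0.5837, 0.2209, 0.25  ])]
side plate_top [(0.52, array([302. , 213.7]))] [array([0.5597, 0.3368, 0.063 ])]
top graver_point [(0.54, array([218.8, 250.2]))] [array([0.4587, 0.3284, 0.147 ])]
top graver_grip [(0.16, array([226.8, 208.7]))] [array([0.5356, 0.3051, 0.18  ])]
top lens [(0.6, array([216.7, 188.9]))] [array([0.5586, 0.3151, 0.25  ])]
top mag_handle [(0.61, array([262.9, 173.7]))] [array([0.5816, 0.2289, 0.25  ])]
top plate_top [(0.53, array([226.7, 209.3]))] [array([0.5597, 0.3168, 0.063 ])]
wrist graver_point [(0.85, array([272.7, 355.3]))] [array([0.4633, 0.3242, 0.147 ])]
wrist graver_grip [(0.85, array([275.9, 284.1]))] [array([0.4249, 0.3821, 0.18  ])]
wrist lens [(0.21, array([272.1, 356. ]))] [array([0.4122, 0.3977, 0.25  ])]
wrist mag_handle [] []
wrist plate_top [] []
```

```bash
python3 -m handwheel '[[[0.005,0,0,0.03,0],[0.005,0,0,0.03,0],[0.005,0,0,0.001,0],[0.005,-0.0106,0.0155,0,0],[0.005,-0.0106,0.0155,0,0],[0.005,-0.0106,0.0155,0,0],[0.005,-0.0085,0.0124,0,0],[0.005,0,0,0,0],[0.005,0,0,0,0]]]'
python3 - <<'E'
from h import *
s=get_state();print(s['eef_pos'],s['contact_force'])
S={};
for n in('side','top','wrist'):
    c=cam(n);viewer.read_camera(n)
    for k in('graver_point','graver_grip','lens','mag_handle','plate_top'): 
        r=pin(n,k); print(n,k,r,[atz(n,q[1],dict(lens=.25,mag_handle=.25,plate_top=.063,graver_point=.086).get(k,.12),c).round(4) for q in r[:1]])
E
```

```text
time: 21.07
eef_pos: [0.4925, 0.3857, 0.1168]
tcp_rot: [0.464, 0.886, 0.0, 0.0]
contact_force: [-0.3, -0.0, -0.7]
opening: 0.155
finger_force: 48.6
[0.49253187 0.38567266 0.11681901] [-0.26662852 -0.014334   -0.6692421 ]
side graver_point [(0.71, array([291. , 205.6]))] [array([0.5335, 0.3341, 0.086 ])]
side graver_grip [(0.57, array([276. , 180.9])), (0.18, array([305.4, 214.6]))] [array([0.495 , 0.3877, 0.12  ])]
side lens [(0.66, array([301.7, 150.1])), (0.39, array([244.9, 295.6]))] [array([0.5533, 0.2856, 0.25  ])]
side mag_handle [(0.66, array([318.9, 165. ]))] [array([0.5866, 0.222 , 0.25  ])]
side plate_top [(0.74, array([246.1, 295.7])), (0.43, array([297.6, 218.3]))] [array([0.4625, 0.0594, 0.063 ])]
top graver_point [(0.48, array([218. , 217.9]))] [array([0.5369, 0.3344, 0.086 ])]
top graver_grip [] []
top lens [(0.89, array([217.1, 187.1]))] [array([0.562 , 0.3142, 0.25  ])]
top mag_handle [(0.56, array([263.5, 172.5]))] [array([0.5838, 0.2277, 0.25  ])]
top plate_top [(0.43, array([224.7, 209.8]))] [array([0.5589, 0.3213, 0.063 ])]
wrist graver_point [(0.97, array([273.5, 356.9]))] [array([0.5356, 0.324 , 0.086 ])]
wrist graver_grip [(0.78, array([274.4, 283.5]))] [array([0.495, 0.383, 0.12 ])]
wrist lens [] []
wrist mag_handle [(0.42, array([277.6, 285.1]))] [array([0.4519, 0.4442, 0.25  ])]
wrist plate_top [(0.71, array([297.4, 356.8]))] [array([0.561 , 0.3171, 0.063 ])]
```

```bash
python3 -m handwheel '[[[0.005,-0.006,0.0075,0,0],[0.005,-0.0057,0.0075,0,0],[0.005,0,0,0,0],[0.005,0,0,0,0],[0.005,0,0,0,0],[0.005,0,0,0,0]]]'
python3 - <<'E'
from h import *
s=get_state();print(s['eef_pos'],s['contact_force'])
P={}
for n in('side','top','wrist'):
    c=cam(n);viewer.read_camera(n)
    for k in('graver_point','graver_grip','lens','mag_handle','plate_top'): 
        r=pin(n,k)
        if r: P.setdefault(k,[]).append(ray(n,r[0][1],c)); print(n,k,r[0],atz(n,r[0][1],dict(lens=.25,mag_handle=.25,plate_top=.063,graver_point=.086).get(k,.12),c).round(4))
for k,v in P.items():
    if len(v)>1: x,e=tri(v); print(k,x.round(4),np.round(e,3))
E
```

```text
time: 22.47
eef_pos: [0.5108, 0.3845, 0.1157]
tcp_rot: [0.464, 0.886, -0.0, -0.0]
contact_force: [0.5, -0.8, -0.9]
opening: 0.158
finger_force: 48.6
[0.51080104 0.38446808 0.11566356] [ 0.5386768  -0.83347604 -0.88204361]
side graver_point (0.72, array([302.1, 214.2])) [0.5597 0.2999 0.086 ]
side graver_grip (0.52, array([284.3, 180.9])) [0.5148 0.3892 0.12  ]
side mag_handle (0.62, array([315.7, 169.9])) [0.5803 0.2016 0.25  ]
side plate_top (0.69, array([302.4, 215.1])) [0.5607 0.3309 0.063 ]
top graver_point (0.54, array([316. , 258.4])) [0.4344 0.1288 0.086 ]
top graver_grip (0.53, array([264.6, 172. ])) [0.6236 0.2263 0.12  ]
top lens (0.82, array([221.7, 187.5])) [0.5606 0.3058 0.25  ]
top mag_handle (0.67, array([265.3, 172.5])) [0.5836 0.2244 0.25  ]
top plate_top (0.62, array([226.6, 207. ])) [0.565  0.3168 0.063 ]
wrist graver_point (0.65, array([272.2, 356.4])) [0.5539 0.3227 0.086 ]
wrist graver_grip (0.72, array([277. , 282.1])) [0.5147 0.3832 0.12  ]
wrist plate_top (0.75, array([274.8, 340.3])) [0.5589 0.3185 0.063 ]
graver_point [0.52   0.2263 0.0913] [0.053 0.13  0.096]
graver_grip [0.551  0.305  0.1379] [0.042 0.102 0.084]
mag_handle [0.5839 0.2241 0.2393] [0.003 0.003]
plate_top [0.5607 0.319  0.0681] [0.002 0.004 0.004]
```

Run:
```python
from h import *
ref=cv2.imread('pics/side4.png'); im=viewer.read_camera('side'); cv2.imwrite('pics/side9.png',im)
for (x,y,w,h) in [(306,152,22,24),(325,133,25,18),(280,130,25,25)]:
    t=cv2.resize(ref[y:y+h,x:x+w],None,fx=4,fy=4,interpolation=cv2.INTER_CUBIC); a=cv2.resize(im[y-12:y+h+12,x-12:x+w+12],None,fx=4,fy=4,interpolation=cv2.INTER_CUBIC)
    r=cv2.matchTemplate(a,t,cv2.TM_CCOEFF_NORMED); _,m,_,l=cv2.minMaxLoc(r); print((x,y),round(m,3),np.array(l)/4-12)
for i in range(2):
    viewer.read_camera('side');viewer.read_camera('top')
    print([pin('side',k) for k in('mag_handle','lens','mag_hinge')],[(r:=pin('top',k)) and atz('top',r[0][1],.25).round(4) for k in('lens','mag_handle')])
s=get_state();print(s['contact_force'])
# predicted handle/hinge shifts in side for swivel/tilt
for a0,t in((196.5,0),(198.5,0),(200.5,0),(196.5,-.1),(198.5,-.1)):
    a=np.radians(a0);u=np.array([np.cos(a),np.sin(a),0]);v=np.array([-u[1],u[0],0]);H=np.array([.715,.355,.25])+.1*u
    C=H+.065*(np.cos(t)*u+np.sin(t)*np.array([0,0,1.]));print(a0,t,C.round(4),'lens',proj('side',C).round(1),'handle',proj('side',C+.088*v).round(1),'hinge',proj('side',H).round(1))
```

```text
(306, 152) 0.945 [0.25 0.25]
(325, 133) 0.98 [0. 0.]
(280, 130) 0.874 [-0.5   0.25]
[[(0.68, array([319. , 169.4]))], [(0.69, array([302.4, 151. ]))], [(0.59, array([331.3, 137.6]))]] [array([0.558, 0.312, 0.25 ]), array([0.5811, 0.2247, 0.25  ])]
[[(0.7, array([318.7, 165. ])), (0.68, array([304.2, 238.6]))], [(0.68, array([304.6, 148.3]))], [(0.89, array([331.8, 143.1]))]] [array([0.5576, 0.3146, 0.25  ]), array([0.5828, 0.2268, 0.25  ])]
[-0.5940034  -0.55222476 -0.62830524]
196.5 0 [0.5568 0.3081 0.25  ] lens [303.6 145.5] handle [316.4 164.5] hinge [333.4 142.9]
198.5 0 [0.5585 0.3026 0.25  ] lens [304.4 146.7] handle [318.9 165.7] hinge [334.  143.6]
200.5 0 [0.5604 0.2972 0.25  ] lens [305.3 147.8] handle [321.5 166.8] hinge [334.7 144.3]
196.5 -0.1 [0.5571 0.3082 0.2435] lens [303.6 148.4] handle [316.3 167.5] hinge [333.4 142.9]
198.5 -0.1 [0.5588 0.3027 0.2435] lens [304.4 149.5] handle [318.8 168.7] hinge [334.  143.6]
```

```bash
python3 -c "
from plant import sign_off,get_state
print(sign_off())"
```

```text
the job is handed in; nothing more can be done
None
```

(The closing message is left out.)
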